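# Lock the dish clamp with the T-handled hex key

## Robot

A 6-joint arm with a two-finger parallel gripper is mounted at the origin on the work surface; the furniture and walls round the work are solid. World frame = base frame: x ahead of the robot, y to its left, z up, the work surface at z = 0. Lengths are in m, angles in degrees, forces in N, time in s.
With the tool pointing down it reaches from about 0.375 to 0.9 m from the base axis. Payload 3.1 kg.
Tool frame: the origin (TCP) lies on the centre line of the jaws, within the pads' length; the fingertips stand 22 mm ahead of it and the grasp point (between the pads) lies 3 mm ahead of it; z points along the fingers, y is the line along which they close (so a half turn about z gives the same grasp; the last joint's range is limited). The gripper opens to 87 mm and grips with 3 to 60 N. Pads are 19 mm wide; open, the fingers measure 117 mm over their backs; the gripper's body (75 mm by 190 mm) begins 51 mm behind the grasp point.
Start: joints at [-77.836, 30.224, 82.088, -0, 67.689, -10.227], TCP at [0.238, -0.578, 0.245] pointing down, gripper open.
Joint ranges: [-176.69, 176.69], [-43.24, 126.21], [12.49, 139.97], [-82, 262], [0, 151.66], [-163.58, 163.58]. Speed limits (degrees/s): [159.86, 159.86, 180, 180, 180, 180].

## Interface

Orientations are given as a 3x3 rotation matrix whose columns are the frame's x, y, z axes.
In Python, from rig import * gives the robot as it stands.
- The arm moves only by the shell command python3 -m jog 'ROWS'. ROWS is text: rows parted by semicolons, each of 7 numbers parted by spaces: the shift along the tool's x, y, z in mm, then the turn, a rotation vector about the tool's x, y, z in rad, then the finger opening in mm, from 0 to 87. In form: tx ty tz ax ay az fingers; .... A call has 1 to 12 rows; each row shifts and turns the commanded pose from where the row before left it, along the tool's axes as they then stand; what a row does not reach is not made up. A row lasts 1/8 s, in which the tool goes at most 62.5 mm and 10.7 degrees, less where a joint would pass 70% of its speed; a pose out of reach is approached as far as the arm can. A call with a gripper value outside its range is refused whole. The fingers move at their own pace and stop on an object; the grip force is fixed at half the most. Time passes only in rows, so rows that do not move let the fingers close. It gives the time, the measured TCP pose, the force, the opening and the grip force at its end, in the units of the state.
- read_state(): the state, without advancing time (a new reading comes with each control period).
- capture(name): name is "scene" or "side" or "wrist"; returns a dict with "color" (420x560x3 uint8, red, green, blue), "camera_matrix" (3x3 intrinsics, pixels), "R" (3x3) and "t" (3): a world point X has camera coordinates R X + t. Camera axes: x right, y down, z forward; pixel columns grow to the right and rows downward; lengths in m; the calibration is good to about 2 mm. A picture is of the moment at which its call begins. There is no depth.
- hand_in(): hands the job in; it is judged then, once.
Trained networks look in the newest picture that a camera, given by its name, has taken for a name from the list of things; names that differ only in an ending like _2 or _b are one class to them, and where a whole thing is asked for, a point or a joint stands for the part that bears it (a point fixed in the world has none). Each returns a list of dicts, best first, with "conf" (0 to 1); they miss things now and then, are a little off and sometimes report something else, mostly with a low value. They report only what shows in the picture. A call takes as long as a camera call. They do not tell look-alikes from the thing itself.
- find_in(camera, target): "at" ([x, y, z] in m, in world coordinates, good to about 4 mm: the middle of the surface that is visible of it).
- trace(camera, target): "pixels" (420x560 bool, what is visible of it).
- place_of(camera, target): "at" ([x, y, z] in m, in world coordinates, good to about 4 mm: a listed point, or the origin of a listed thing).
The state is a dict: "time_s": time; "joint_positions": joint angles; "qvel": joint speeds; "tau": joint torques, N m; "position": TCP position; "tcp_rot": TCP orientation; "force": force on the tool from outside, world axes, zero at the start; "moment": the same for the moment, N m; "opening": opening from 0.0 (shut) to 1.0 (fully open); "grasp_force": force on a finger pad.
Only numpy, scipy, OpenCV 4.12 (cv2) and the standard library are available. Lean on these libraries where they do the work, as an engineer would, in place of code of your own. Each camera call takes 0.05 s, during which the arm holds its last target. There are 200 camera calls.

## Task

Somebody left the T-handled hex key standing loose in the bore of the dish clamp, resting on the screw head with its flats out of line with the hidden hex socket. First set the tall white-capped jar aside, upright on the table and well clear of the circle that the key's handle sweeps; then turn the key clockwise (seen from above) until it drops fully into the socket, and go on turning until the screw comes up against its stop. Leave the key standing seated in the screw, and leave the short vial, the red-capped jar and the skull where they are.

Things in the scene. Friction and masses are not known exactly. Their poses are not given: they have to be found in the camera images.
- clamp: Dish clamp fixed to the table: grey base 200 x 84 x 10 mm, square blue boss 80 x 80 mm, its top 72 mm above the table. Origin on the table on the axis of boss, bore and screw; z up; the base runs from x = +45 to -155 mm, with a petri dish on it at x = -105 mm (top at 24 mm). Its dish end points roughly to the robot, turned up to 0.5 rad either way.
- bore_mouth (a point): Centre of the mouth of the vertical bore in the top of the boss, 33.4 mm in diameter, 72 mm above the table; 46 mm below it is the top of the screw head.
- screw_head (a joint): The hidden screw, rad: 0 is loose, grows clockwise seen from above, hard stop at 1.25. Starts between 0 and 0.28; stiff (0.3 N m), stays where left; moves the dish jaw by up to 6 mm. At the stop the handle lies nearly square across the clamp (end a about 95 degrees clockwise from the clamp's x axis, some 7 degrees of play).
- socket_floor (a point): Floor of the hex socket in the screw head (turns with the screw), on the bore's axis 12 mm above the table. Socket 14 mm deep and 29.8 mm across flats, so its rim is 26 mm above the table. The angle of its flats is hidden; it repeats every 60 degrees.
- hex_key: T-handled hex key, 0.36 to 0.6 kg: upright hex shank 28 mm across flats, 76 mm long; round orange cross bar 180 mm long, 20 mm thick, middle line 85 mm above the tip. Origin at the middle of the tip, z up, x along the bar. Stands in the bore, loose by about 0.5 mm all round, tip on the socket's rim (26 mm above the table, bar centre at 111 mm), bar within 0.2 rad of the clamp's x axis.
- key_tip (a point): Middle of the hex key's lower end. The key must be turned clockwise by 4 to 44 degrees before it drops 14 mm by its own weight (bar centre then at 97 mm); fully seated the tip is within 4 mm of the socket floor.
- handle_a (a point): End of the cross bar on the key's +x side, 90 mm from the shank's axis, on the bar's middle line; at the start it is the end away from the robot.
- handle_b (a point): The other end of the cross bar, on the key's -x side; at the start the end near the robot.
- tall_jar: Small specimen jar with white cap, 43 mm in diameter, 108 mm tall, 0.14 to 0.28 kg, loose; origin at the middle of its underside, z up. It stands beside the boss on the left or the right, in the way of the cross bar, 78 to 92 mm from the bore's axis.
- vial: Short glass vial with a crimson top, 25 mm in diameter, 58 mm tall, loose; origin at the middle of its underside. It stands beside the boss on the other side from the tall jar; the cross bar passes over it even when seated.
- red_jar: Wide specimen jar with red cap, 89 mm in diameter, 98 mm tall, loose; origin at the middle of its underside. A bystander to the left or right of the clamp.
- skull: Monkey skull, 82 x 100 x 69 mm tall, loose; origin at the middle of its underside. A bystander on the other side of the clamp.
Not all that is in view belongs to the job. Leave any orange look-alike of the tall_jar alone.

How it is judged:
By the outcome, as a careful person would: the job done as asked, in the order asked, and still so for the second after the job is handed in, with the robot touching nothing.
It also fails if it takes over 64 s, if anything falls off the work surface, if the arm or the gripper's body presses on something with over 40 N, if the wrist force passes 120 N, or if a joint passes its speed limit or range.

## Working session

There is one attempt and no reset: what is moved stays moved. The work goes in short steps, Python scripts to look and compute and a shell command to move; the robot and the scene stay as the last step left them, time stands still between calls to the robot, and variables do not carry over. Pictures are saved under pics/ and viewed, at most 10 in all, crops included, and the job is handed in when it is done.

```bash
mkdir -p pics; cat > h.py <<'E'
from rig import *
import numpy as np, cv2
def save(c,n):
    d=capture(c); cv2.imwrite(f'pics/{n}.png',d['color'][:,:,::-1]); return d
E
python3 - <<'E'
from h import *
s=read_state(); print(s['position'],np.round(s['tcp_rot'],3),s['time_s'])
for c in ['scene','side']:
    d=save(c,c+'1')
    for t in ['tall_jar','vial','red_jar','skull','bore_mouth','handle_a','handle_b','hex_key','clamp']:
        print(c,t,[(np.round(o['at'],3).tolist(),round(o['conf'],2)) for o in place_of(c,t)[:3]])
a=cv2.imread('pics/scene1.png');b=cv2.imread('pics/side1.png')
cv2.imwrite('pics/both.png',cv2.resize(np.vstack([a,b]),(400*1,600)) )
E
```

```text
[ 0.237957   -0.57718153  0.24357633] [[ 0.925  0.381 -0.   ]
 [ 0.381 -0.925  0.002]
 [ 0.    -0.002 -1.   ]] 0.0
scene tall_jar [([0.505, 0.1, -0.004], 0.94), ([0.423, 0.187, -0.003], 0.58), ([0.473, 0.013, 0.072], 0.45)]
scene vial [([0.446, -0.07, 0.0], 0.46)]
scene red_jar [([0.432, 0.304, 0.001], 0.84)]
scene skull []
scene bore_mouth [([0.473, 0.009, 0.071], 0.98)]
scene handle_a [([0.394, 0.048, 0.111], 0.97), ([0.553, -0.023, 0.11], 0.75)]
scene handle_b [([0.394, 0.048, 0.111], 0.97), ([0.553, -0.023, 0.11], 0.75)]
scene hex_key [([0.474, 0.011, 0.03], 0.76), ([0.47, 0.01, 0.028], 0.74)]
scene clamp [([0.474, 0.015, -0.0], 0.84), ([0.473, 0.013, 0.028], 0.56)]
side tall_jar [([0.507, 0.093, 0.001], 0.91), ([0.42, 0.184, 0.003], 0.89)]
side vial [([0.452, -0.069, 0.002], 0.47)]
side red_jar [([0.431, 0.306, 0.001], 0.95)]
side skull [([0.441, -0.308, -0.0], 0.81)]
side bore_mouth [([0.476, 0.01, 0.068], 0.65)]
side handle_a [([0.556, -0.023, 0.108], 0.62), ([0.391, 0.049, 0.112], 0.56)]
side handle_b [([0.556, -0.023, 0.108], 0.62), ([0.391, 0.049, 0.112], 0.56)]
side hex_key [([0.429, 0.31, -0.004], 0.44)]
side clamp []
```

View pics/scene1.png

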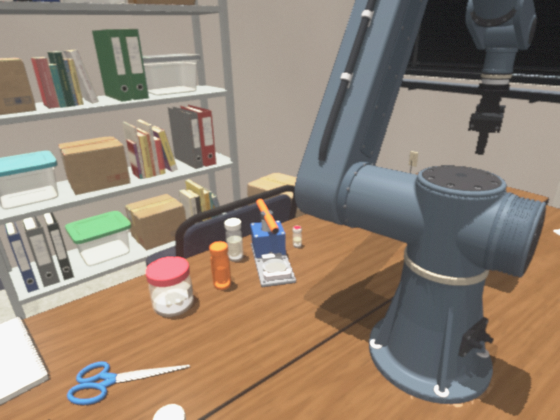

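View pics/side1.png

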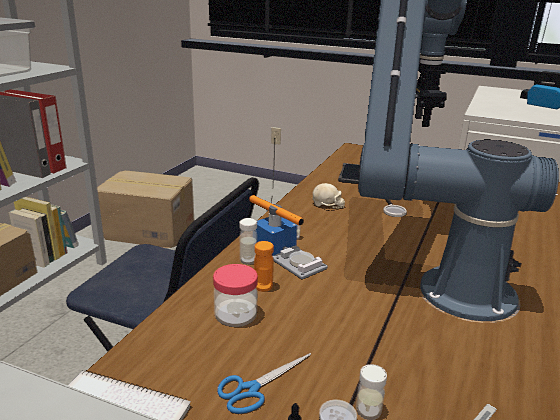

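Scene picture: white-capped jar at (234,240), orange look-alike at (221,265), key bar at (267,215), vial at (297,236). The side view shows the white jar at (248,240), the key at (275,210), the skull at (328,195), and the far table edge close behind the jar, running from about (345,145) to (110,340).

```bash
cat >> h.py <<'E'
def ray(d,p):
    K=d['camera_matrix'];R=d['R'];t=d['t']
    v=R.T@np.linalg.solve(K,[p[0],p[1],1.]); return -R.T@t, v/np.linalg.norm(v)
def onz(d,p,z):
    c,v=ray(d,p); return c+v*(z-c[2])/v[2]
def tri(rs):
    A=sum(np.eye(3)-np.outer(v,v) for c,v in rs); b=sum((np.eye(3)-np.outer(v,v))@c for c,v in rs)
    return np.linalg.solve(A,b)
def proj(d,X):
    q=d['camera_matrix']@(d['R']@np.array(X)+d['t']); return q[:2]/q[2]
E
python3 - <<'E'
from h import *
D={c:capture(c) for c in ['scene','side']}
C={};E={}
for c,d in D.items():
    for o in trace(c,'tall_jar'):
        m=o['pixels']; ys,xs=np.nonzero(m); print(c,'jar',round(o['conf'],2),m.sum(),xs.mean().round(1),ys.mean().round(1),ys.min(),ys.max())
        p=proj(d,[.506,.096,.054])
        if np.hypot(*(p-[xs.mean(),ys.mean()]))<12: C[c]=ray(d,(xs.mean(),ys.mean()))
    hsv=cv2.cvtColor(d['color'],cv2.COLOR_RGB2HSV)
    p=proj(d,[.474,.012,.111]).astype(int)
    w=np.zeros(hsv.shape[:2],bool); w[p[1]-28:p[1]+28,p[0]-32:p[0]+38]=1
    m=(hsv[...,0]>5)&(hsv[...,0]<18)&(hsv[...,1]>190)&(hsv[...,2]>130)&w
    n,l,st,ce=cv2.connectedComponentsWithStats(m.astype(np.uint8)); k=1+st[1:,4].argmax()
    ys,xs=np.nonzero(l==k); r=cv2.minAreaRect(np.stack([xs,ys],1).astype(np.float32))
    print(c,'bar',len(xs),r,p); E[c]=cv2.boxPoints(r)
print('jar mid',tri(C.values()))
ends={}
for c,b in E.items():
    L=[np.linalg.norm(b[0]-b[1]),np.linalg.norm(b[1]-b[2])]
    e=[(b[0]+b[1])/2,(b[2]+b[3])/2] if L[0]<L[1] else [(b[1]+b[2])/2,(b[0]+b[3])/2]
    e.sort(key=lambda q:np.hypot(*(q-proj(D[c],[.555,-.023,.11])))); ends[c]=e
P=[tri([ray(D[c],ends[c][i]) for c in D]) for i in (0,1)]
print('a,b',P,'mid',(P[0]+P[1])/2)
for q in [(345,145),(110,340),(270,207)]: print('edge',onz(D['side'],q,0).round(3))
E
```

```text
scene jar 0.85 657 234.0 239.1 218 261
scene jar 0.72 843 220.1 265.1 241 289
scene jar 0.38 1984 271.3 256.2 222 286Traceback (most recent call last):
  File "<stdin>", line 13, in <module>
ValueError: attempt to get argmax of an empty sequence
```

```bash
python3 - <<'E'
from h import *
D={c:capture(c) for c in ['scene','side']}
C={};E={}
for c,d in D.items():
    for o in trace(c,'tall_jar'):
        m=o['pixels']; ys,xs=np.nonzero(m)
        p=proj(d,[.506,.096,.054])
        if np.hypot(*(p-[xs.mean(),ys.mean()]))<12: C[c]=ray(d,(xs.mean(),ys.mean()))
    p=proj(d,[.474,.012,.111]).astype(int)
    I=d['color'].astype(int)
    w=np.zeros(I.shape[:2],bool); w[p[1]-28:p[1]+28,p[0]-32:p[0]+38]=1
    m=(I[...,0]>130)&(I[...,0]-I[...,2]>110)&w
    n,l,st,ce=cv2.connectedComponentsWithStats(m.astype(np.uint8)); print(c,p,I[p[1],p[0]],st[1:])
    k=1+st[1:,4].argmax()
    ys,xs=np.nonzero(l==k); r=cv2.minAreaRect(np.stack([xs,ys],1).astype(np.float32))
    print(r); E[c]=cv2.boxPoints(r)
print('jar mid',tri(C.values()))
ends={}
for c,b in E.items():
    L=[np.linalg.norm(b[0]-b[1]),np.linalg.norm(b[1]-b[2])]
    e=[(b[0]+b[1])/2,(b[2]+b[3])/2] if L[0]<L[1] else [(b[1]+b[2])/2,(b[0]+b[3])/2]
    e.sort(key=lambda q:np.hypot(*(q-proj(D[c],[.555,-.023,.11])))); ends[c]=e
P=[tri([ray(D[c],ends[c][i]) for c in D]) for i in (0,1)]
print('a,b',P,'mid',(P[0]+P[1])/2)
for q in [(345,145),(110,340),(270,207)]: print('edge',onz(D['side'],q,0).round(3))
E
```

```text
scene [266 214] [246 192 120] [[256 199  21  31 225]
 [295 226   5   2   9]]
((266.2169189453125, 213.4121551513672), (33.16115188598633, 7.824541091918945), 62.241458892822266)
side [275 209] [64 74 82] [[250 195  53  29 336]
 [261 218   1   1   1]]
((275.2263488769531, 208.5860137939453), (56.38128662109375, 7.606649398803711), 26.003345489501953)
jar mid [0.50731124 0.09596703 0.05385929]
a,b [array([ 0.56245866, -0.02376838,  0.1158116 ]), array([0.39044895, 0.05170564, 0.11670685])] mid [0.47645381 0.01396863 0.11625923]
edge [ 0.576 -0.918  0.   ]
edge [0.605 0.485 0.   ]
edge [ 0.591 -0.217  0.   ]
```

```bash
python3 -m jog '42 -43.4 0 0 0 0 87;42 -43.4 0 0 0 0 87;42 -43.4 0 0 0 0 87;42 -43.4 0 0 0 0 87;42 -43.4 0 0 0 0 87;42 -43.4 0 0 0 0 87;42 -43.4 0 0 0 0 87;42 -43.4 0 0 0 0 87;42 -43.4 0 0 0 0 87;42 -43.4 0 0 0 0 87;42 -43.4 0 0 0 0 87;42 -43.4 0 0 0 0 87'
python3 -m jog '0 0 0 0 0 -0.164 87;0 0 0 0 0 -0.164 87;0 0 0 0 0 -0.164 87;0 0 0 0 0 -0.164 87;0 0 0 0 0 -0.164 87;0 0 0 0 0 0 87'
python3 - <<'E'
from h import *
s=read_state();print(np.round(s['position'],4),np.round(s['tcp_rot'],3),s['time_s'])
d=save('wrist','w1')
for t in ['tall_jar','bore_mouth','handle_a','vial','clamp']: print(t,[(np.round(o['at'],3).tolist(),round(o['conf'],2)) for o in place_of('wrist',t)[:3]])
E
```

```text
time_s: 2.85
position: [0.5065, 0.0977, 0.2449]
tcp_rot: [[0.924, 0.381, 0.001], [0.381, -0.924, -0.0], [0.001, 0.001, -1.0]]
force: [1.1, -1.1, 0.0]
opening: 1.0
grasp_force: 0.0
time_s: 3.6
position: [0.5058, 0.0957, 0.2447]
tcp_rot: [[0.354, 0.935, 0.0], [0.935, -0.354, -0.0], [0.0, 0.0, -1.0]]
force: [-0.1, 0.4, 0.6]
opening: 0.998
grasp_force: 0.0
[0.5058 0.0957 0.2447] [[ 0.354  0.935  0.   ]
 [ 0.935 -0.354 -0.   ]
 [ 0.     0.    -1.   ]] 3.6
tall_jar [([0.42, 0.183, -0.001], 0.95), ([0.506, 0.097, -0.003], 0.68)]
bore_mouth [([0.47, 0.014, 0.071], 0.73)]
handle_a [([0.392, 0.051, 0.112], 0.76)]
vial []
clamp [([0.476, 0.015, -0.002], 0.87), ([0.469, 0.01, 0.071], 0.59)]
```

View pics/w1.png

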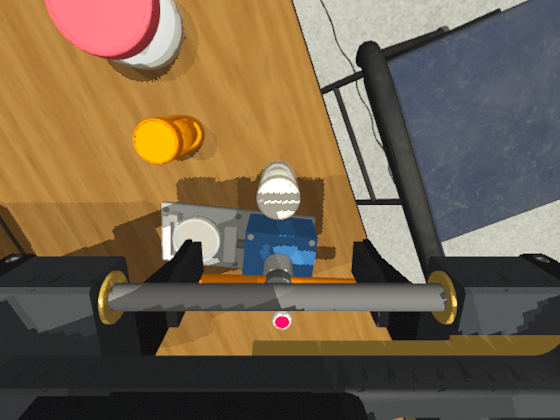

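Wrist picture: the white jar (278,190) is centred between the fingers; the bar (280,280) lies almost parallel to the clamp, the vial is at (282,321), and the table edge is to the right of the jar at about x = 340 px.

```bash
python3 -m jog '0 0 50 0 0 0 87;0 0 50 0 0 0 87;0 0 35 0 0 0 87;0 0 18 0 0 0 87;0 0 2 0 0 0 87;0 0 0 0 0 0 30;0 0 0 0 0 0 30;0 0 0 0 0 0 30;0 0 0 0 0 0 30;0 0 0 0 0 0 30;0 0 0 0 0 0 30'
python3 -m jog '0 0 0 0 0 0 30;0 0 0 0 0 0 30'
```

```text
time_s: 5.28
position: [0.5059, 0.0957, 0.0897]
tcp_rot: [[0.352, 0.936, 0.001], [0.936, -0.352, -0.0], [0.0, 0.001, -1.0]]
force: [-0.4, 0.7, 0.5]
opening: 0.47
grasp_force: 30.1
time_s: 5.52
position: [0.5059, 0.0957, 0.0896]
tcp_rot: [[0.352, 0.936, 0.0], [0.936, -0.352, -0.0], [0.0, 0.0, -1.0]]
force: [0.0, -0.1, 1.0]
opening: 0.469
grasp_force: 30.1
```

```bash
python3 -m jog '0 0 -12 0 0 0 30;0 0 -13 0 0 0 30;24 -3 0 0 0 0 30;24 -3 0 0 0 0 30;24 -3 0 0 0 0 30;24 -3 0 0 0 0 30;0 0 0 0 0 0 30;0 0 12 0 0 0 30;0 0 8 0 0 0 30;0 0 4 0 0 0 30;0 0 0.8 0 0 0 30;0 0 0 0 0 0 30'
```

```text
time_s: 7.02
position: [0.5285, 0.1896, 0.0897]
tcp_rot: [[0.353, 0.936, 0.0], [0.936, -0.353, 0.0], [0.0, 0.0, -1.0]]
force: [0.2, -0.0, -1.8]
opening: 0.467
grasp_force: 30.1
```

```bash
python3 -m jog '0 0 0.5 0 0 0 87;0 0 0 0 0 0 87;0 0 0 0 0 0 87;0 0 0 0 0 0 87;0 0 -20 0 0 0 87;0 0 -50 0 0 0 87;0 0 -55 0 0 0 87;0 0 -30 0 0 0 87;-46 3.4 0 0 0 0 87;-46 3.4 0 0 0 0 87;-46 3.4 0 0 0 0 87;-46 3.4 0 0 0 0 87'
python3 -m jog '0 0 0 0 0 -0.169 87;0 0 0 0 0 -0.169 87;0 0 0 0 0 -0.169 87;0 0 0 0 0 -0.169 87;0 0 0 0 0 -0.169 87;0 0 0 0 0 -0.169 87;0 0 0 0 0 -0.169 87;0 0 0 0 0 -0.169 87;0 0 0 0 0 -0.169 87;0 0 0 0 0 0 87'
python3 - <<'E'
from h import *
s=read_state();print(np.round(s['position'],4),np.round(s['joint_positions'],1))
d=save('wrist','w2'); print(proj(d,[.476,.012,.111]),proj(d,[.476,.012,.121]))
print('tcp axis',proj(d,s['position']+[0,0,-.13]))
for c in ['wrist','scene','side']:
  if c!='wrist': capture(c)
  for t in ['tall_jar','bore_mouth','handle_a','vial','clamp']: print(c,t,[(np.round(o['at'],3).tolist(),round(o['conf'],2)) for o in place_of(c,t)[:3]])
E
```

```text
time_s: 8.52
position: [0.4757, 0.0115, 0.2445]
tcp_rot: [[0.352, 0.936, 0.001], [0.936, -0.352, -0.0], [0.0, 0.001, -1.0]]
force: [0.0, -0.7, 0.3]
opening: 0.994
grasp_force: 0.0
time_s: 9.78
position: [0.4761, 0.0128, 0.2443]
tcp_rot: [[-0.916, 0.4, 0.0], [0.4, 0.916, 0.0], [-0.0, 0.0, -1.0]]
force: [-0.4, -0.8, 0.1]
opening: 0.999
grasp_force: 0.0
[0.4761 0.0128 0.2443] [-11.9  18.8 102.9   0.   58.3 -78.3]
[275.64522324 201.03518608] [275.60538932 204.20406805]
tcp axis [276.4927687  201.82693797]
wrist tall_jar [([0.424, 0.183, 0.002], 0.75), ([0.528, 0.194, -0.0], 0.63)]
wrist bore_mouth [([0.471, 0.011, 0.071], 0.76), ([0.473, 0.016, 0.002], 0.52)]
wrist handle_a [([0.557, -0.025, 0.109], 0.62), ([0.392, 0.049, 0.112], 0.55), ([0.477, 0.011, 0.026], 0.28)]
wrist vial [([0.452, -0.068, 0.003], 0.79), ([0.476, 0.01, 0.027], 0.42)]
wrist clamp [([0.473, 0.015, -0.002], 0.64)]
scene tall_jar [([0.428, 0.188, -0.001], 0.92), ([0.527, 0.194, -0.002], 0.76)]
scene bore_mouth [([0.474, 0.01, 0.072], 0.85)]
scene handle_a [([0.555, -0.026, 0.115], 0.96), ([0.475, 0.01, 0.028], 0.73), ([0.395, 0.05, 0.112], 0.64)]
scene vial []
scene clamp [([0.475, 0.012, -0.002], 0.62)]
side tall_jar [([0.529, 0.185, -0.001], 0.98), ([0.424, 0.188, 0.002], 0.77)]
side bore_mouth [([0.477, 0.007, 0.071], 0.8)]
side handle_a [([0.558, -0.02, 0.109], 0.9), ([0.396, 0.049, 0.11], 0.72)]
side vial [([0.448, -0.072, 0.0], 0.53)]
side clamp [([0.476, 0.014, -0.001], 0.91), ([0.453, -0.07, 0.002], 0.16)]
```

View pics/w2.png

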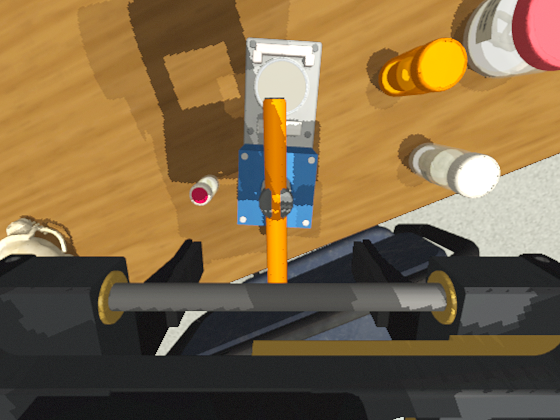

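Wrist picture: the bar runs straight between the fingers from (274,100) to (278,283), with its centre at (276,200) on the tool axis. The jar stands upright aside at (465,170).

```bash
python3 -m jog '0 0 50 0 0 0 50;0 0 40 0 0 0 44;0 0 20 0 0 0 40;0 0 7 0 0 0 40;0 0 0 0 0 0 24;0 0 0 0 0 0 24;0 0 0 0 0 0 24;0 0 0 0 0 0 24'
python3 - <<'E'
from h import *
s=read_state();print(np.round(s['position'],4),s['moment'])
d=save('side','s2')
I=d['color'][130:280,200:400]; cv2.imwrite('pics/s2c.png',cv2.resize(I[:,:,::-1],(800,600),interpolation=cv2.INTER_CUBIC))
E
```

```text
time_s: 11.68
position: [0.4768, 0.0126, 0.128]
tcp_rot: [[-0.917, 0.398, 0.002], [0.398, 0.917, -0.001], [-0.002, 0.0, -1.0]]
force: [0.5, -0.8, 2.6]
opening: 0.357
grasp_force: 30.0
[0.4768 0.0126 0.128 ] [-0.05237408 -0.10053523  0.0558558 ]
```

View pics/s2c.png

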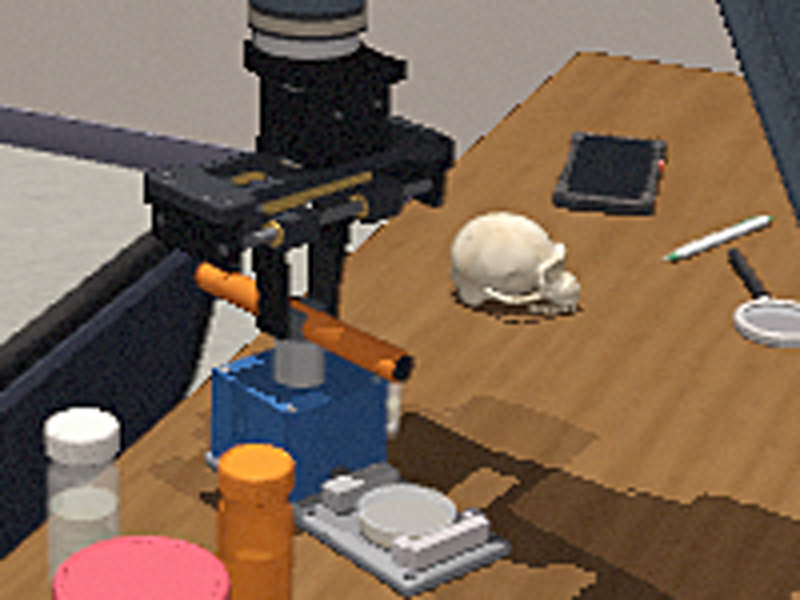

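The fingers stopped at 31 mm on a grey hub round the bar's middle. The side view shows it at crop (300,320). I'll straddle the bar itself 50 mm out, on the b side.

```bash
python3 -m jog '0 0 0 0 0 0 48;0 0 0 0 0 0 48;15 0 0 0 0 0 48;25 0 0 0 0 0 48;10 0 6 0 0 0 48;0 0 6 0 0 0 48;0 0 0 0 0 0 24;0 0 0 0 0 0 24;0 0 0 0 0 0 24'
python3 - <<'E'
from h import *
d=save('side','s3')
for t in ['handle_a','bore_mouth']: print(t,[(np.round(o['at'],3).tolist(),round(o['conf'],2)) for o in place_of('side',t)[:3]])
E
```

```text
time_s: 12.85
position: [0.431, 0.0324, 0.1153]
tcp_rot: [[-0.917, 0.399, 0.001], [0.399, 0.917, -0.0], [-0.001, 0.0, -1.0]]
force: [-0.0, -0.2, 0.1]
opening: 0.318
grasp_force: 0.0
handle_a [([0.392, 0.045, 0.109], 0.85), ([0.556, -0.022, 0.106], 0.76), ([0.444, -0.31, -0.0], 0.73)]
bore_mouth [([0.474, 0.01, 0.071], 0.67)]
```

```bash
python3 -m jog '0 0 0 0 0 0 24;-0.1 3 0 0 0 0.06 24;-0.1 3 0 0 0 0.06 24;-0.1 3 0 0 0 0.06 24;-0.1 3 0 0 0 0.06 24;-0.1 3 0 0 0 0.06 24;-0.1 3 0 0 0 0.06 24;-0.1 3 0 0 0 0.06 24;-0.1 3 0 0 0 0.06 24'
cat > look.py <<'E'
from h import *
s=read_state();print(s['time_s'],'M',np.round(s['moment'],2),'yaw',np.degrees(np.arctan2(s['tcp_rot'][1][0],s['tcp_rot'][0][0])).round(1))
for c in ['side','scene']:
  capture(c)
  for t in ['handle_a','hex_key']: print(c,t,[(np.round(o['at'],3).tolist(),round(o['conf'],2)) for o in place_of(c,t)[:3]])
E
python3 look.py
```

```text
time_s: 14.12
position: [0.444, 0.0516, 0.1151]
tcp_rot: [[-0.628, 0.778, -0.002], [0.778, 0.628, -0.0], [0.001, -0.002, -1.0]]
force: [-1.1, -0.8, -1.1]
opening: 0.275
grasp_force: 0.7
14.125 M [-0.01  0.11  0.03] yaw 128.9
side handle_a [([0.418, 0.076, 0.113], 0.82), ([0.538, -0.053, 0.105], 0.74)]
side hex_key []
scene handle_a [([0.421, 0.082, 0.112], 0.63)]
scene hex_key [([0.472, 0.01, 0.024], 0.47)]
```

```bash
python3 -m jog '-0.1 3 0 0 0 0.06 24;-0.1 3 0 0 0 0.06 24;-0.1 3 0 0 0 0.06 24;-0.1 3 0 0 0 0.06 24;-0.1 3 0 0 0 0.06 24;-0.1 3 0 0 0 0.06 24'
python3 look.py
```

```text
time_s: 15.18
position: [0.459, 0.0599, 0.115]
tcp_rot: [[-0.315, 0.949, -0.004], [0.949, 0.315, -0.001], [0.001, -0.004, -1.0]]
force: [-3.9, -5.0, -0.0]
opening: 0.277
grasp_force: 2.5
15.175 M [-0.75  0.55  0.08] yaw 108.4
side handle_a [([0.441, 0.1, 0.095], 0.5)]
side hex_key [([0.477, 0.012, 0.01], 0.62)]
scene handle_a [([0.445, 0.099, 0.096], 0.83)]
scene hex_key [([0.473, 0.011, -0.001], 0.52)]
```

```bash
python3 -m jog '0 0 8 0 0 0 24;-0.1 3 0 0 0 0.06 24;-0.1 3 0 0 0 0.06 24;-0.1 3 0 0 0 0.06 24;-0.1 3 0 0 0 0.06 24;-0.1 3 0 0 0 0.06 24;-0.1 3 0 0 0 0.06 24;-0.1 3 0 0 0 0.06 24;-0.1 3 0 0 0 0.06 24;-0.1 3 0 0 0 0.06 24;-0.1 3 0 0 0 0.06 24'
python3 look.py
```

```text
time_s: 16.85
position: [0.487, 0.0611, 0.1066]
tcp_rot: [[0.276, 0.961, -0.007], [0.961, -0.276, 0.001], [-0.001, -0.007, -1.0]]
force: [-5.6, -1.2, 0.1]
opening: 0.276
grasp_force: 2.8
16.85 M [-0.21  0.86  0.09] yaw 74.0
side handle_a [([0.495, 0.104, 0.095], 0.81)]
side hex_key []
scene handle_a [([0.498, 0.099, 0.098], 0.92)]
scene hex_key []
```

```bash
python3 -m jog '-0.1 3 0 0 0 0.06 24;-0.1 3 0 0 0 0.06 24;-0.1 3 0 0 0 0.06 24'
python3 -m jog '-0.1 2 0 0 0 0.04 24;-0.1 2 0 0 0 0.04 24'
python3 -m jog '-0.1 2 0 0 0 0.04 24;-0.1 2 0 0 0 0.04 24'
python3 look.py
```

```text
time_s: 17.52
position: [0.4945, 0.0584, 0.1064]
tcp_rot: [[0.445, 0.896, -0.009], [0.896, -0.445, 0.002], [-0.002, -0.009, -1.0]]
force: [-6.7, 2.6, 0.0]
opening: 0.276
grasp_force: 3.4
time_s: 17.77
position: [0.4981, 0.0566, 0.1064]
tcp_rot: [[0.514, 0.858, -0.008], [0.858, -0.514, 0.002], [-0.002, -0.008, -1.0]]
force: [-6.7, 2.7, 1.6]
opening: 0.278
grasp_force: 3.4
time_s: 18.02
position: [0.5017, 0.0545, 0.1065]
tcp_rot: [[0.581, 0.814, -0.008], [0.814, -0.581, 0.003], [-0.002, -0.008, -1.0]]
force: [-6.3, 2.1, 1.5]
opening: 0.275
grasp_force: 3.2
18.025 M [0.38 0.95 0.03] yaw 54.5
side handle_a [([0.433, -0.066, 0.096], 0.83), ([0.519, 0.094, 0.099], 0.73)]
side hex_key [([0.433, 0.306, 0.0], 0.48)]
scene handle_a [([0.523, 0.09, 0.098], 0.74)]
scene hex_key []
```

```bash
for i in 1; do :; done; python3 -m jog '-0.1 2 0 0 0 0.04 24;-0.1 2 0 0 0 0.04 24'
python3 -m jog '-0.1 2 0 0 0 0.04 24;-0.1 2 0 0 0 0.04 24'
python3 look.py
```

```text
time_s: 18.58
position: [0.5052, 0.052, 0.1066]
tcp_rot: [[0.645, 0.765, -0.007], [0.765, -0.645, 0.003], [-0.002, -0.007, -1.0]]
force: [-4.3, 2.6, 0.7]
opening: 0.281
grasp_force: 3.0
time_s: 18.82
position: [0.5085, 0.0492, 0.1067]
tcp_rot: [[0.704, 0.711, -0.006], [0.711, -0.704, 0.003], [-0.002, -0.006, -1.0]]
force: [-5.3, 2.6, 1.1]
opening: 0.278
grasp_force: 2.8
18.825 M [0.51 0.77 0.05] yaw 45.3
side handle_a [([0.533, 0.087, 0.096], 0.9), ([0.422, -0.059, 0.09], 0.69)]
side hex_key [([0.438, -0.313, -0.0], 0.65)]
scene handle_a [([0.535, 0.084, 0.095], 0.61)]
scene hex_key []
```

```bash
python3 -m jog '-0.1 2 0 0 0 0.04 24;-0.1 2 0 0 0 0.04 24'
python3 -m jog '-0.1 2 0 0 0 0.04 24;-0.1 2 0 0 0 0.04 24'
python3 look.py
```

```text
time_s: 19.38
position: [0.5107, 0.0468, 0.1066]
tcp_rot: [[0.759, 0.652, -0.007], [0.652, -0.759, 0.004], [-0.003, -0.007, -1.0]]
force: [-5.5, 7.3, 2.5]
opening: 0.274
grasp_force: 4.7
time_s: 19.62
position: [0.5106, 0.0456, 0.1065]
tcp_rot: [[0.809, 0.588, -0.012], [0.588, -0.809, 0.007], [-0.005, -0.013, -1.0]]
force: [-9.1, 13.9, 4.0]
opening: 0.269
grasp_force: 8.0
19.625 M [2.35 1.54 0.09] yaw 36.0
side handle_a [([0.54, 0.082, 0.097], 0.85), ([0.411, -0.056, 0.095], 0.58)]
side hex_key []
scene handle_a [([0.539, 0.078, 0.096], 0.91)]
scene hex_key []
```

```bash
python3 -m jog '0 1.5 0 0 0 0 24;0 0 0 0 0 0 24'
python3 look.py; python3 - <<'E'
from h import *
d=save('side','s4'); I=d['color'][130:280,200:400]; cv2.imwrite('pics/s4c.png',cv2.resize(I[:,:,::-1],(800,600),interpolation=cv2.INTER_CUBIC))
E
```

```text
time_s: 20.18
position: [0.5108, 0.0453, 0.1065]
tcp_rot: [[0.808, 0.589, -0.013], [0.589, -0.808, 0.009], [-0.006, -0.015, -1.0]]
force: [-9.0, 14.2, 4.7]
opening: 0.276
grasp_force: 8.2
20.175 M [2.55 1.49 0.12] yaw 36.1
side handle_a [([0.54, 0.078, 0.097], 0.92), ([0.412, -0.056, 0.094], 0.83)]
side hex_key []
scene handle_a [([0.541, 0.077, 0.097], 0.8)]
scene hex_key []
```

View pics/s4c.png

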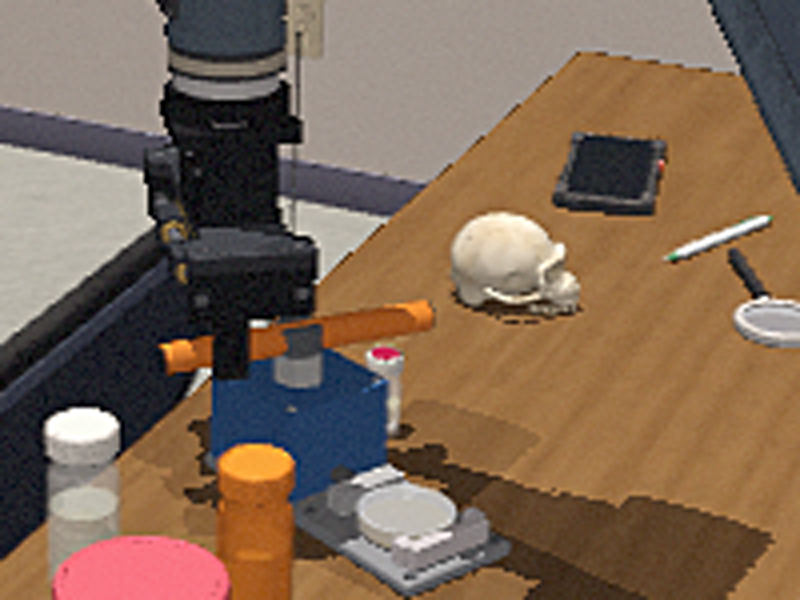

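The stop is reached: force jumped to 17 N (0.8 N m) with no further motion. The view shows the key seated (bar at 97 mm), the vial standing at crop (385,390), and the skull untouched. Now release and retreat straight up.

```bash
python3 -m jog '0 -2 0 0 0 0 26;0 0 0 0 0 0 50;0 0 0 0 0 0 50;0 0 0 0 0 0 50;0 0 0 0 0 0 50;0 0 -15 0 0 0 50;0 0 -30 0 0 0 50;0 0 -50 0 0 0 50;0 0 -50 0 0 0 50;0 0 0 0 0 0 50'
python3 look.py; python3 - <<'E'
from h import *
for c in ['side','scene']:
  capture(c)
  for t in ['tall_jar','vial','red_jar','skull']: print(c,t,[(np.round(o['at'],3).tolist(),round(o['conf'],2)) for o in place_of(c,t)[:3]])
d=save('side','s5'); I=d['color'][130:280,200:400]; cv2.imwrite('pics/s5c.png',cv2.resize(I[:,:,::-1],(800,600),interpolation=cv2.INTER_CUBIC))
save('wrist','w5')
E
```

```text
time_s: 21.78
position: [0.5192, 0.0415, 0.2576]
tcp_rot: [[0.807, 0.591, 0.012], [0.591, -0.807, -0.001], [0.009, 0.008, -1.0]]
force: [-0.3, -0.6, -0.3]
opening: 0.573
grasp_force: 0.0
21.775 M [-0.01 -0.06  0.02] yaw 36.2
side handle_a [([0.417, -0.055, 0.095], 0.88), ([0.537, 0.081, 0.093], 0.8), ([0.442, -0.309, -0.003], 0.42)]
side hex_key []
scene handle_a [([0.541, 0.078, 0.094], 0.84)]
scene hex_key []
side tall_jar [([0.42, 0.186, 0.004], 0.92), ([0.529, 0.185, 0.001], 0.65)]
side vial [([0.454, -0.071, 0.004], 0.42)]
side red_jar [([0.431, 0.306, 0.001], 0.68)]
side skull [([0.442, -0.311, -0.002], 0.96)]
scene tall_jar [([0.427, 0.19, -0.001], 0.93), ([0.524, 0.196, -0.001], 0.68)]
scene vial []
scene red_jar [([0.429, 0.305, 0.001], 0.55)]
scene skull []
```

View pics/s5c.png

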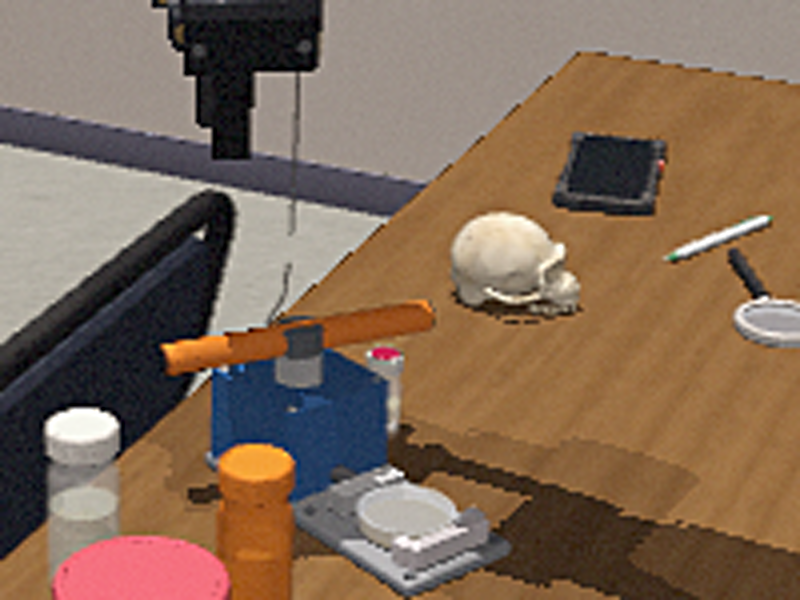

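View pics/w5.png

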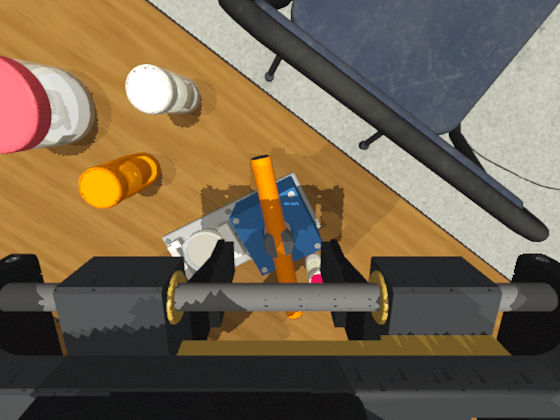

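Both pictures show the key standing seated at bar height about 95 mm, lying across the clamp (wrist view (261,157) to (295,316)). The jar is upright and aside at (165,90), and the vial, skull and red jar have not moved.

```bash
python3 -c "
from rig import *
print(hand_in())"
```

```text
the job is handed in; nothing more can be done
None
```

The job is handed in; no verdict came back. The jar stands upright about 19 cm from the bore. The key is seated in the screw and was turned clockwise until it stopped hard (17 N, no further motion). The vial, red jar and skull are where they were.

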